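# Lock the polishing turntable

### The arm

A 7-joint arm with a two-finger parallel gripper is mounted at the origin on a cart in front of the work surface, level with it; the furniture and walls round the work are solid. World frame = base frame: x ahead of the robot, y to its left, z up, the work surface at z = 0. Lengths are in mm, angles in degrees, forces in N, time in s.
With the tool pointing down it reaches from about 425 to 875 mm from the base axis. Payload 9.9 kg.
Tool frame: the origin (TCP) lies between the finger pads; the fingertips stand 11 mm ahead of it and the grasp point (between the pads) lies 8 mm behind it; z points along the fingers, y is the line along which they close (so a half turn about z gives the same grasp; the last joint's range is limited). The gripper opens to 85 mm and grips with 20 to 120 N. Pads are 22 mm wide; open, the fingers measure 114 mm over their backs; the gripper's body (76 mm by 85 mm) begins 54 mm behind the grasp point. The pads swing forward as they close: fully open they stand 13 mm farther back than shut.
Start: joints at [66.876, 32.985, 1.427, 82.34, -0.859, 64.687, -3.237], TCP at [212.209, -640.778, 242.289] pointing down, gripper open.
Joint ranges: [-157.87, 157.87], [-19.46, 123.44], [-87.15, 90], [11.01, 140.99], [-62.26, 242.26], [9.8, 113.94], [-161.44, 161.44]. Speed limits (degrees/s): [127.2, 127.2, 172.46, 172.46, 180, 180, 180].

### API

Orientations are given as [roll, pitch, yaw] about the fixed x, y, z axes, in that order (R = Rz(yaw) Ry(pitch) Rx(roll)).
In Python, from workcell import robot, vision gives the robot as it stands.
- The arm moves only by the tool send_rows, never from a script. Its argument "series" is a list of rows, each an object with "translation": the shift along the world's x, y, z in mm, a list of three; "turn": the turn, a rotation vector about the world's x, y, z in rad, a list of three; "jaw": the finger opening in mm, from 0 to 85.4. In form: [{"translation": [tx, ty, tz], "turn": [rx, ry, rz], "jaw": jaw}, ...]. A call has exactly 5 rows; each row is the pose to reach, as a shift and turn from the pose commanded when the call began; what a row does not reach only later rows make up. A row lasts 1/12 s, in which the tool goes at most 41.7 mm and 7.16 degrees, less where a joint would pass 70% of its speed; a pose out of reach is approached as far as the arm can. A call with a gripper value outside its range is refused whole. The fingers move at their own pace and stop on an object; the grip force is fixed at half the most. Time passes only in rows, so rows that repeat a pose let the fingers close, or fill a call up. It gives the time, the measured TCP pose, the force, the opening and the grip force at its end, in the units of the state.
- robot.get_obs(): the state, without advancing time (a new reading comes with each control period).
- vision.read_camera(name): name is "scene" or "top"; returns (picture, depth): 400x640x3 uint8, blue, green, red; 400x640 float32, mm along the optical axis (not along the pixel's ray), 0 where there is no reading.
- vision.camera_params(name): a dict with "vertical_fov" (degrees; the focal length in pixels is half the picture's height over the tangent of half this angle, whatever the lens; pixels are square), "cx", "cy" (the principal point, pixels), "eye" and "rotation" of the camera in the world. Camera axes: x right, y down, z forward; pixel columns grow to the right and rows downward; lengths in mm; the calibration is good to about 2 mm. A picture is of the moment at which its call begins. camera_params takes no time and is no camera call.
- robot.sign_off(): hands the job in; it is judged then, once.
The state is a dict: "time": time; "q": joint angles; "qd": joint speeds; "joint_efforts": joint torques, N m; "tcp_pos": TCP position; "tool_rot": TCP orientation; "wrist_force": force on the tool from outside, world axes, zero at the start; "torque": the same for the moment, N m; "gripper_width": finger opening in mm; "grip_force": force on a finger pad.
Only numpy, scipy, OpenCV 4.12 (cv2) and the standard library are available. Lean on these libraries where they do the work, as an engineer would, in place of code of your own. Each camera call takes 0.05 s, during which the arm holds its last target. There are 200 camera calls.

### The job

Lock the polishing turntable so that it cannot turn while the mould insert on it is stoned: with a fingertip, without gripping anything, push the upright lug on the disc round until the slot in the disc's rim faces the lock bar, then push the bar by its tab all the way home into the slot. Let the insert ride along on its pad untouched, and leave the things lying about where they are.

Things in the scene. Friction and masses are not known exactly. Their poses are not given: they have to be found in the camera images.
- turntable_base: Green cast base, fixed to the bench. Origin: on the bench top, on the disc's vertical axis. The lock bar lies along its own y axis on the -y side and is pushed to +y. Foot 168 mm across, 10 mm thick; ears out to x = +-105 mm at y = 36 mm; tongue 72 mm wide out to y = -138 mm, on it the bar's guide, y = -124 to -86 mm, 44 mm wide above, top at height 39 mm (screw heads 42 mm).
- turntable (a joint): Angle of the disc (rad), growing counter-clockwise seen from above. 0 = the slot faces the lock bar squarely. It starts between 0.6 and 2.1, so it must be turned clockwise; stops at -0.5 and 2.4. Friction 0.15 N m (2.5 N at the lug); it stays where it is left. The bar's tapered nose enters and centres the slot when the disc is up to about 0.1 off.
- pad_centre (a point): On the disc's axis, on top of the round black rubber pad (84 mm across) on which the insert stands: height 37 mm. The steel disc is 160 mm across and reaches from height 18 to 34 mm. Its axes turn with the disc: the slot lies on its -y side, the lug on its +y side.
- slot_mouth (a point): Middle of the slot's mouth in the rim of the disc, on the top face (height 34 mm), 80 mm from the axis. The slot is 16 mm wide (24 mm at its flared mouth), cut through the disc's full thickness, and runs 27 mm inward.
- lug_top (a point): Middle of the top of the upright finger lug on the disc, height 68 mm, 62 mm from the axis, exactly opposite the slot. A steel plate with a black pad on either face: 28 mm along the radius, 14 mm thick along the turning direction; padded faces from height 38 to 67 mm (foot plate 22 mm thick up to height 37). Push it on the face that looks counter-clockwise.
- lock_bar (a joint): Travel of the lock bar towards the disc (m). 0 = fully withdrawn, 0.032 = home against its stop; starts between 0 and 0.004. About 3 N of friction, no spring. Its nose meets the rim at about 0.008 if the slot is not in line.
- tab_face (a point): Middle of the outer face of the upright tab on the lock bar's outer end: the face to push towards the disc. Height 49 mm; padded face 44 mm wide, from height 36 to 62 mm; the tab is 14 mm thick along the push, top at 64 mm. Withdrawn, the face stands 169 mm from the disc's axis, home 137 mm.
- bar_nose (a point): Tip of the lock bar, on its top face, height 31.5 mm. The dark steel bar is 13 mm wide and 12 mm high; its nose tapers to 4 mm over the last 12 mm.
- insert: Steel mould insert, 34 x 46 x 24 mm with a machined cavity, standing loose on the rubber pad within 9 mm of the disc's axis, at any yaw. Origin: centre of its underside (height 37 mm). It is not to be touched or lifted.
- oil_bottle: White squeeze bottle with a thin spout, 30 x 50 x 84 mm, standing on the bench beyond the disc; a bystander. Origin: centre of its underside.
- compound_bar: Wrapped bar of polishing compound, 39 x 89 x 32 mm, lying on the bench beyond the lock bar; a bystander. Origin: centre of its underside.
- stone: Dark polishing stone stick, 12 x 86 x 8 mm, lying on the bench beside the base; a bystander. Origin: centre of its underside.

How it is judged:
By the outcome, as a careful person would: the job done as asked, in the order asked, and still so for the second after the job is handed in, with the robot touching nothing.
It also fails if it takes over 58 s, if anything falls off the work surface, if the arm or the gripper's body presses on something with over 40 N, if the wrist force passes 120 N, or if a joint passes its speed limit or range.

## Working session

There is one attempt and no reset: what is moved stays moved. The work goes in short steps, Python scripts to look and compute and a tool call to move; the robot and the scene stay as the last step left them, time stands still between calls to the robot, and variables do not carry over. Pictures are saved under pics/ and viewed, at most 10 in all, crops included, and the job is handed in when it is done.

Besides the shell and the picture viewer there is one more tool, called after "Emit:" by a JSON object that holds its "fn" and its "kwargs". send_rows: Moves the arm, as the interface text tells. Its arguments: {"type":"object","properties":{"series":{"type":"array","items":{"type":"object","properties":{"translation":{"type":"array","items":{"type":"number"}},"turn":{"type":"array","items":{"type":"number"}},"jaw":{"type":"number"}}}}},"required":["series"]}

```bash
mkdir -p pics; python3 - <<'E'
from workcell import robot, vision
import cv2,numpy as np
o=robot.get_obs(); print(o['time'],o['tcp_pos'],o['tool_rot'],o['gripper_width'])
for n in('scene','top'):
    p,d=vision.read_camera(n); cv2.imwrite(f'pics/{n}1.png',p); np.savez(f'{n}1.npz',p=p,d=d); print(n,vision.camera_params(n))
E
```

```text
0.0 [ 212.09265952 -640.3387954   241.41821334] [-1.79901076e+02  2.21559452e-03  1.83255093e+01] 85.02751288953797
scene {'vertical_fov': 42.39377623970155, 'cx': 313.15959104577297, 'cy': 201.0888706227396, 'eye': array([-182.93050126,   73.69620035,  698.40039589]), 'rotation': array([-1.27299888e+02, -7.04490000e-02, -7.82456841e+01])}
top {'vertical_fov': 50.08974455197555, 'cx': 313.9309286474895, 'cy': 204.5996647038662, 'eye': array([539.99845754, 212.81304337, 905.29226108]), 'rotation': array([-174.29474261,    2.77222539,  -91.38409159])}
```

View pics/top1.png

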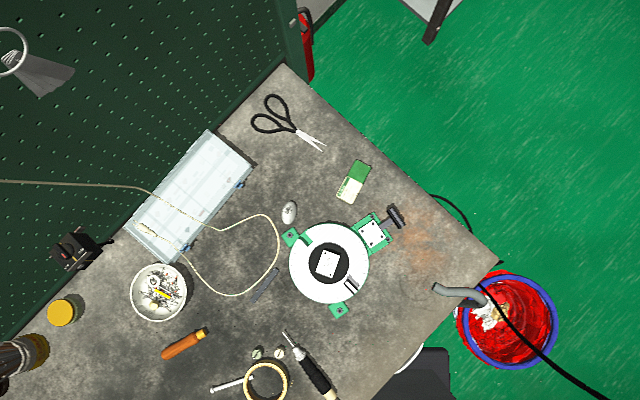

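View pics/scene1.png

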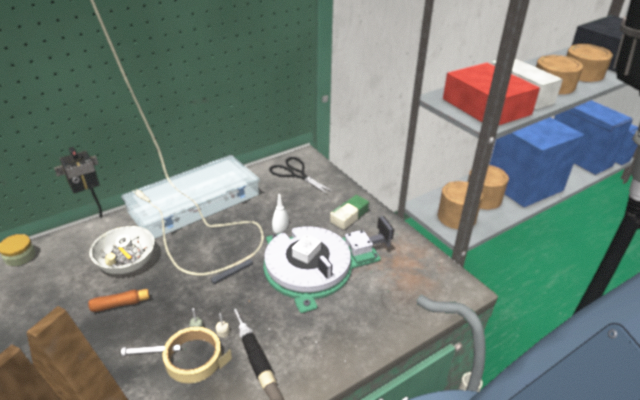

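```bash
cat > h.py <<'E'
import numpy as np, cv2
from scipy.spatial.transform import Rotation as R
from workcell import robot, vision
def cam(n):
    c=vision.camera_params(n); f=200/np.tan(np.radians(c['vertical_fov']/2))
    return c,f,R.from_euler('xyz',c['rotation'],degrees=True).as_matrix()
def cloud(n,d):
    c,f,M=cam(n); v,u=np.mgrid[0:400,0:640]
    P=np.stack([(u-c['cx'])/f*d,(v-c['cy'])/f*d,d],-1)
    return P@M.T+c['eye']
def plane(n,uv,z):
    c,f,M=cam(n); uv=np.atleast_2d(uv).astype(float)
    r=np.c_[(uv[:,0]-c['cx'])/f,(uv[:,1]-c['cy'])/f,np.ones(len(uv))]@M.T
    return c['eye']+r*((z-c['eye'][2])/r[:,2])[:,None]
E
python3 - <<'E'
from h import *
z=np.load('top1.npz'); p,d=z['p'],z['d']; W=cloud('top',d)
for name,uv in dict(disc=(300,265),pad=(345,275),lug=(351,285),tab=(396,216),bench=(420,260),ins=(326,262)).items(): print(name,W[uv[1],uv[0]].round(1))
m=((p.min(2)>190)&(abs(W[...,2]-34)<6)).astype(np.uint8)*255
m[:210]=0;m[:,:280]=0;m[310:]=0;m[:,372:]=0
m=cv2.morphologyEx(m,cv2.MORPH_OPEN,np.ones((3,3)))
c=max(cv2.findContours(m,0,1)[0],key=cv2.contourArea)
h=cv2.convexHull(c)[:,0]; Q=plane('top',h,34)
from scipy.optimize import least_squares
s=least_squares(lambda t:np.hypot(*(Q[:,:2]-t[:2]).T)-t[2],[*Q[:,:2].mean(0),80],loss='soft_l1'); C=s.x[:2]; print('disc',s.x)
H=W[...,2]; roi=np.hypot(W[...,0]-C[0],W[...,1]-C[1])
for nm,a in dict(lug=(roi<85)&(roi>42)&(H>45)&(H<80),tab=(roi>115)&(roi<190)&(H>48)&(H<75)).items():
    n,l,st,cc=cv2.connectedComponentsWithStats(a.astype(np.uint8))
    for i in range(1,n):
        if st[i,4]>8:
            w=W[l==i]; top=w[w[:,2]>np.percentile(w[:,2],50)]
            rc=cv2.minAreaRect(w[:,:2].astype(np.float32))
            print(nm,st[i],cc[i],w.mean(0).round(1),np.median(w[:,2]),rc,'r',np.hypot(*(w[:,:2].mean(0)-C)),'ang',np.degrees(np.arctan2(*(w[:,:2].mean(0)-C)[::-1])))
big=cv2.resize(p[190:330,260:430],None,fx=4.7,fy=4.2,interpolation=2) if 0 else cv2.resize(p[195:325,265:425],None,fx=4.6,fy=4.6,interpolation=2)
cv2.imwrite('pics/crop1.png',big)
E
```

```text
disc [506.2 284.   34.5]
pad [484.2 193.9  32.6]
lug [467.2 183.7  68.3]
tab [598.   91.6  64.4]
bench [ 5.096e+02  3.680e+01 -2.000e-01]
ins [511.8 230.8  57.1]
disc [509.63846784 227.32694827  79.40362721]
lug [343 279  15  15 113] [349.90265487 286.00884956] [465.1 185.8  65.5] 66.72330782463814 ((464.4377746582031, 185.28562927246094), (27.931846618652344, 13.397125244140625), 43.492835998535156) r 60.86110669661619 ang -136.97245361151246
tab [387 206  19  23 179] [395.56424581 217.23463687] [595.8  92.2  61.8] 62.44276736194979 ((596.4332275390625, 91.628662109375), (43.69008255004883, 14.556819915771484), 32.01226043701172) r 160.27320883603016 ang -57.467901198317335
tab [283 208   8   7  38] [286.36842105 211.21052632] [614.1 307.2  57.3] 54.70260592995868 ((614.9732666015625, 307.7453918457031), (13.990815162658691, 12.22805404663086), 85.5630111694336) r 131.51201712385176 ang 37.39888166415688
```

View pics/crop1.png

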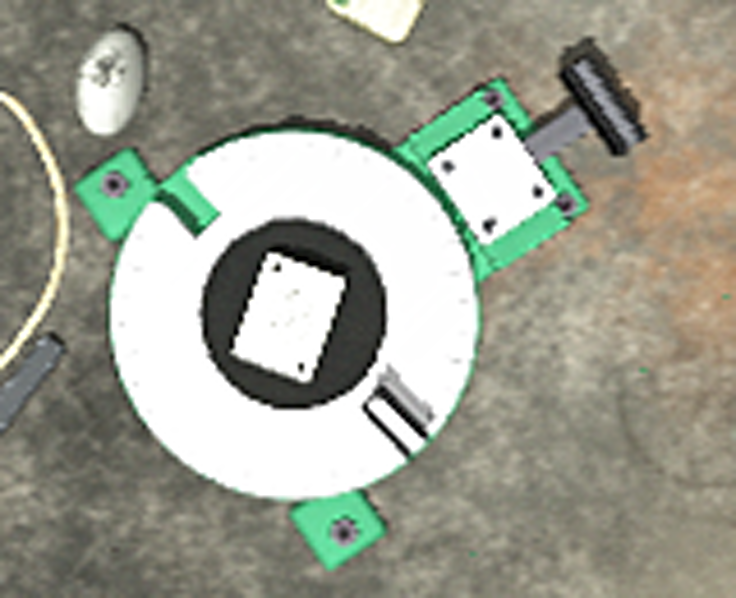

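```bash
python3 - <<'E'
from h import *
zs={n:cloud(n,np.load(n+'1.npz')['d']).reshape(-1,3)[np.load(n+'1.npz')['d'].ravel()>0] for n in('top','scene')}
A=np.vstack(list(zs.values()))
print('cols y',list(range(-700,450,50)))
for x in range(150,950,50):
    row=[]
    for y in range(-700,450,50):
        s=A[(A[:,0]>=x)&(A[:,0]<x+50)&(A[:,1]>=y)&(A[:,1]<y+50),2]
        row.append(f'{s.max():5.0f}' if len(s) else '    .')
    print(x,*row)
C=np.array([509.6,227.3]); 
for a,s in((223,36),(223,18),(193,18),(150,18),(122.3,18)):
    r=np.radians(a); print(a,s,(C+64*np.array([np.cos(r),np.sin(r)])+s*np.array([-np.sin(r),np.cos(r)])).round(1),'yaw',a-90)
r=np.radians(-57.7);
for k in(169+40,169+16,137+14.5):print(k,(C+k*np.array([np.cos(r),np.sin(r)])).round(1))
E
```

```text
cols y [-700, -650, -600, -550, -500, -450, -400, -350, -300, -250, -200, -150, -100, -50, 0, 50, 100, 150, 200, 250, 300, 350, 400]
150  -765  -764  -769     .     .  -481  -479  -478  -476  -480  -665  -668  -669  -673     .     .     .     .     .     .     1     3   124
200  -764  -763     .     .  -479  -478  -491  -560  -507  -477  -475  -769     .     .     .  -134     2     5    27    14    27    27    23
250  -764  -764     .     .  -476  -481  -650  -631  -565   141   302   239     .     .  -132     4     5     6    29    29    28    27    27
300  -763  -765  -764     .  -477  -476  -640  -660  -659   -13   437   553     .     .     3     5     5     5     5    28    46    50     4
350  -764  -764  -763  -764  -482  -478  -490  -538  -534  -256   472   559   -62     3     4     5     5     5    11     5    18     4     5
400  -763  -764  -764  -765  -766  -478  -478  -478  -476  -427     .   -23    33    31    24     5     4    69    39    37     5    12     8
450  -763  -763  -761  -765  -761  -746  -573  -571     .     .     .     3    29    30    27     4    36    71    
[... 807 characters left out ...]
 -764     .     .     .     .     3     5    10    11    10     9    50
800  -762  -762  -765  -763  -761  -763  -763  -761  -766  -766  -764  -762  -767  -774     .     .     .     4     4     8    10    10   459
850  -762  -766  -763  -765  -765  -765  -765  -763  -765  -765  -765  -764  -766  -766     .     .     .     .     5     5    11   382   412
900  -762  -766  -765  -764  -765  -764  -764  -764  -763  -765  -764  -765  -765  -764  -764     .     .     .     .     3   373   377     .
223 36 [487.3 157.3] yaw 133
223 18 [475.1 170.5] yaw 133
193 18 [451.3 195.4] yaw 103
150 18 [445.2 243.7] yaw 60
122.3 18 [460.2 271.8] yaw 32.3
209 [621.3  50.6]
185 [608.5  70.9]
151.5 [590.6  99.2]
```

```bash
python3 - <<'E'
from h import *
for n in('top','scene'):
    W=cloud(n,np.load(n+'1.npz')['d'])
    m=(W[...,0]>0)&(W[...,0]<420)&(W[...,1]>-260)&(W[...,1]<0)&(W[...,2]>60)&(W[...,2]<690)
    v,u=np.nonzero(m); print(n,len(v))
    if len(v):
        print(u.min(),u.max(),v.min(),v.max())
        for i in range(0,len(v),max(1,len(v)//14)): print((u[i],v[i]),W[v[i],u[i]].round(0))
    d=np.load(n+'1.npz')['d']; 
    if n=='scene': print([(u,v,W[v,u].round(0)) for u,v in((420,300),(470,330),(600,330),(630,150),(560,380))])
E
```

```text
top 215
572 609 378 399
(np.int64(575), np.int64(378)) [ 288. -225.   62.]
(np.int64(575), np.int64(381)) [ 285. -222.   67.]
(np.int64(574), np.int64(383)) [ 281. -220.   65.]
(np.int64(580), np.int64(384)) [ 284. -223.   80.]
(np.int64(578), np.int64(386)) [ 278. -222.   75.]
(np.int64(584), np.int64(387)) [ 282. -224.   91.]
(np.int64(590), np.int64(388)) [ 283. -229.  101.]
(np.int64(588), np.int64(390)) [ 280. -225.  101.]
(np.int64(594), np.int64(391)) [ 282. -227.  115.]
(np.int64(590), np.int64(393)) [ 276. -225.  106.]
(np.int64(596), np.int64(394)) [ 278. -228.  118.]
(np.int64(601), np.int64(395)) [ 280. -231.  127.]
(np.int64(596), np.int64(397)) [ 273. -228.  118.]
(np.int64(600), np.int64(398)) [ 276. -228.  129.]
(np.int64(605), np.int64(399)) [ 277. -232.  137.]
scene 15219
470 639 0 399
(np.int64(631), np.int64(0)) [ 374. -119.  554.]
(np.int64(617), np.int64(62)) [ 369. -125.  495.]
(np.int64(633), np.int64(205)) [ 324. -178.  355.]
(np.int64(616), np.int64(263)) [ 298. -175.  291.]
(np.int64(611), np.int64(296)) [ 56. -56. 470.]
(np.int64(581), np.int64(314)) [ 52. -43. 455.]
(np.int64(620), np.int64(328)) [ 28. -53. 474.]
(np.int64(600), np.int64(340)) [ 27. -46. 464.]
(np.int64(627), np.int64(350)) [ 18. -55. 469.]
(np.int64(529), np.int64(360)) [ 38. -19. 423.]
(np.int64(581), np.int64(368)) [ 18. -38. 449.]
(np.int64(561), np.int64(376)) [ 19. -31. 437.]
(np.int64(619), np.int64(383)) [  4. -52. 458.]
(np.int64(544), np.int64(391)) [ 15. -24. 426.]
(np.int64(604), np.int64(399)) [  0. -47. 448.]
[(420, 300, array([450.,  15.,  20.])), (470, 330, array([475., -85., -65.])), (600, 330, array([ 32., -46., 466.])), (630, 150, array([2126., -952., -564.])), (560, 380, array([ 16., -30., 436.]))]
```

```bash
python3 - <<'E'
import cv2
p=cv2.imread('pics/scene1.png'); cv2.imwrite('pics/crop2.png',cv2.resize(p[200:400,380:640],None,fx=3,fy=3))
E
```

```text
(no output)
```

View pics/crop2.png

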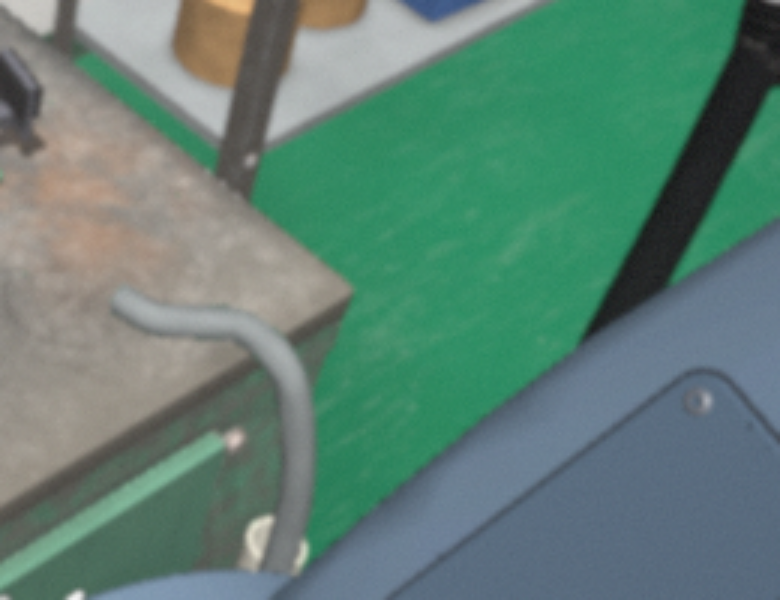

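Emit:
{"fn": "send_rows", "kwargs": {"series": [{"translation": [30,20,5],"turn": [0,0,0.11],"jaw": 0},{"translation": [60,40,10],"turn": [0,0,0.22],"jaw": 0},{"translation": [90,60,15],"turn": [0,0,0.33],"jaw": 0},{"translation": [120,80,20],"turn": [0,0,0.44],"jaw": 0},{"translation": [150,100,25],"turn": [0,0,0.55],"jaw": 0}]}}

```text
time: 0.52
tcp_pos: [363.2, -539.5, 267.2]
tool_rot: [-180.0, -0.0, 50.1]
wrist_force: [1.0, 0.6, -0.6]
gripper_width: 25.5
grip_force: 0.0
```

```bash
cat > strut.py <<'E'
from h import *
import sys
k=sys.argv[1]
o=robot.get_obs(); print(o['tcp_pos'].round(1),o['tool_rot'].round(1),o['q'].round(1),o['wrist_force'].round(1))
p,d=vision.read_camera('scene'); cv2.imwrite(f'pics/s{k}.png',p); W=cloud('scene',d)
d0=np.load('scene1.npz')['d']; W0=cloud('scene',d0)
for v in(10,60,120,180,240,290):
    for nm,w in(('old',W0),('new',W)):
        m=(w[v,560:,2]>150)&(w[v,560:,0]<700)&(w[v,560:,0]>150); u=np.nonzero(m)[0]
        print(v,nm,(u.min()+560,u.max()+560,len(u),np.median(w[v,560:][m],0).round(0)) if len(u) else None)
E
python3 strut.py a
```

```text
[ 363.2 -539.5  267.2] [-180.    -0.    50.1] [56.5 29.8 -7.6 84.   4.1 66.4  8.3] [ 1.   0.6 -0.6]
10 old (np.int64(628), np.int64(639), 12, array([ 358., -119.,  549.]))
10 new (np.int64(628), np.int64(639), 12, array([ 357., -119.,  549.]))
60 old (np.int64(616), np.int64(639), 24, array([ 340., -124.,  508.]))
60 new (np.int64(616), np.int64(639), 24, array([ 341., -124.,  508.]))
120 old None
120 new None
180 old (np.int64(632), np.int64(639), 8, array([ 330., -172.,  383.]))
180 new (np.int64(632), np.int64(639), 8, array([ 331., -172.,  382.]))
240 old (np.int64(612), np.int64(631), 20, array([ 309., -175.,  317.]))
240 new (np.int64(612), np.int64(615), 3, array([ 313., -170.,  312.]))
290 old (np.int64(586), np.int64(605), 19, array([ 283., -160.,  259.]))
290 new None
```

View pics/sa.png

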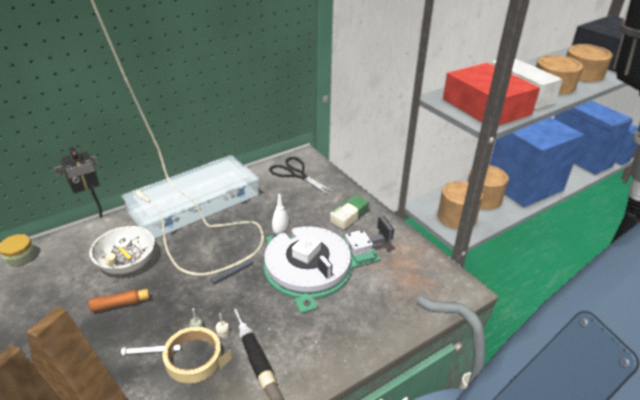

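```bash
python3 - <<'E'
from h import *
a=cv2.imread('pics/scene1.png')[0:330,560:640]; b=cv2.imread('pics/sa.png')[0:330,560:640]
d0=np.load('scene1.npz')['d']
_,d=vision.read_camera('scene')
f=lambda x:cv2.applyColorMap(np.clip(x/2500*255,0,255).astype(np.uint8),cv2.COLORMAP_JET)
cv2.imwrite('pics/strip.png',cv2.resize(np.hstack([a,b,f(d0[0:330,560:640]),f(d[0:330,560:640])]),None,fx=1.8,fy=1.8))
for v in range(0,330,15): print(v,d0[v,[580,590,600,610,618,625,632,638]].round(0).astype(int),d[v,[580,590,600,610,618,625,632,638]].round(0).astype(int))
E
```

```text
0 [2206 2247 2289 2339 2310 2394  486  474] [2199 2253 2285 2331 2315 2416  487  474]
15 [2264 2307 2360 2353 2331 2458  483  473] [2263 2311 2345 2355 2334 2470  483  473]
30 [2124 2088 2081 2086 2092  490  478  477] [2128 2098 2091 2080 2098  490  478  475]
45 [2064 2054 2086 2043 2025    0  483  475] [2052 2057 2085 2049 2027  495  484  478]
60 [1961 1940 1943 1972  517  496  484  479] [1971 1944 1944 1953  517  496  485  480]
75 [1898 1977 1988 2056  513  499  489  484] [1899 1984 1979 2060  513  498  488  485]
90 [1945 1949 1944 1966 2609 2584 2535  495] [1950 1942 1944 1967 2597 2576 2548  494]
105 [2378 2384 2377 2664 2631 2593 2565 2536] [2374 2387 2377 2649 2638 2609 2562 2538]
120 [2347 2300 2249 2259 2271 2267 2278 2584] [2354 2303 2278 2264 2267 2261 2284 2563]
135 [2099 2334 2301 2254 2278 2318 2352  530] [   0 2329 2292 2250 2269 2320 2340  530]
150 [2412 2366 2306 2311 2358 2410 2396  541] [2399 2351 2313 2321 2359 2400 2395  542]
165 [2427 2377 2344 2404 2446 2448 2493  544] [2419 2371 2344 2409 2437 2438 2478  544]
180 [2349 2348 2377 2582 2565 2529  559  548] [2344 2367 2367 2570 2601 2531  559  546]
195 [2474 2480 2472 2486 2483 2486  560  552] [2490 2485 2474 2477 2477 2465  560  551]
210 [2381 2395 2380 2381 2381 2380  566  559] [2401 2385 2387 2398 2389 2382  564  559]
225 [2296 2295 2295 2295 2300  571  568  567] [2293 2291 2291 2288 2301  572  566  294]
240 [2221 2216 2219 2224  578  572 2221 2222] [2215 2214 2218 2218  297  293  288  285]
255 [2137 2134 2147  581  577 2134 2144 2145] [2142 2138  301  293  290  286  284  279]
270 [2069 2069  591  583 2074 2076 2070 2073] [309 300 294 288 285 283 281 277]
285 [2014  598  588 2011 2009  300  296  293] [302 294 290 287 282 282 278 276]
300 [1951  597  308  299  297  292  290  288] [298 293 288 283 281 279 276 275]
315 [312 304 300 296 291 289 286 283] [287 283 287 283 278 276 275 272]
```

View pics/strip.png

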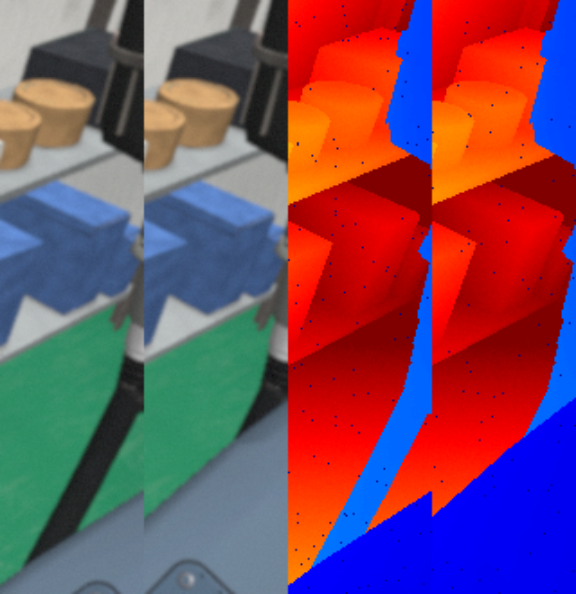

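Emit:
{"fn": "send_rows", "kwargs": {"series": [{"translation": [0,0,40],"turn": [0,0,0.08],"jaw": 0},{"translation": [0,0,80],"turn": [0,0,0.16],"jaw": 0},{"translation": [0,0,120],"turn": [0,0,0.24],"jaw": 0},{"translation": [0,0,160],"turn": [0,0,0.32],"jaw": 0},{"translation": [0,0,200],"turn": [0,0,0.4],"jaw": 0}]}}

```text
time: 1.03
tcp_pos: [361.6, -540.5, 469.1]
tool_rot: [-180.0, -0.0, 72.9]
wrist_force: [1.4, -1.0, -0.3]
gripper_width: 0.2
grip_force: 0.0
```

Emit:
{"fn": "send_rows", "kwargs": {"series": [{"translation": [10,10,30],"turn": [0,0,0.04],"jaw": 0},{"translation": [20,20,60],"turn": [0,0,0.08],"jaw": 0},{"translation": [30,30,90],"turn": [0,0,0.12],"jaw": 0},{"translation": [50,55,90],"turn": [0,0,0.16],"jaw": 0},{"translation": [70,80,90],"turn": [0,0,0.2],"jaw": 0}]}}

```text
time: 1.45
tcp_pos: [432.6, -461.2, 558.6]
tool_rot: [179.9, 0.1, 84.2]
wrist_force: [0.6, -0.1, -0.5]
gripper_width: -0.2
grip_force: 0.0
```

```bash
python3 - <<'E'
from workcell import robot
o=robot.get_obs(); print(o['tcp_pos'].round(1),o['tool_rot'].round(1),o['q'].round(1),o['wrist_force'].round(1),o['joint_efforts'].round(1))
E
```

```text
[ 432.6 -461.2  558.6] [1.799e+02 1.000e-01 8.420e+01] [ 49.6  26.  -15.4  47.1   7.  107.4  32. ] [ 0.6 -0.1 -0.5] [  6.3 -72.4   0.2 -33.4   0.2   0.9   0.5]
```

Emit:
{"fn": "send_rows", "kwargs": {"series": [{"translation": [26,27,0],"turn": [0,0,0.08],"jaw": 0},{"translation": [52,54,0],"turn": [0,0,0.16],"jaw": 0},{"translation": [76,82,0],"turn": [0,0,0.24],"jaw": 0},{"translation": [98,112,0],"turn": [0,0,0.32],"jaw": 0},{"translation": [120,142,0],"turn": [0,0,0.4],"jaw": 0}]}}

```text
time: 1.87
tcp_pos: [553.0, -317.5, 556.8]
tool_rot: [-180.0, -0.0, 107.3]
wrist_force: [0.3, -0.2, 0.2]
gripper_width: 0.1
grip_force: 0.0
```

```bash
cat > q.py <<'E'
from workcell import robot
o=robot.get_obs(); print(o['time'],o['tcp_pos'].round(1),o['tool_rot'].round(1),o['q'].round(1),o['wrist_force'].round(1),o['joint_efforts'].round(1))
E
python3 q.py; python3 strut.py b >/dev/null
```

```text
1.8667 [ 553.  -317.5  556.8] [-180.    -0.   107.3] [ 35.1  27.2 -21.4  45.9  10.1 108.4  36.3] [ 0.3 -0.2  0.2] [  4.9 -72.3  -1.7 -28.8  -0.4  -0.   -0.4]
```

View pics/sb.png

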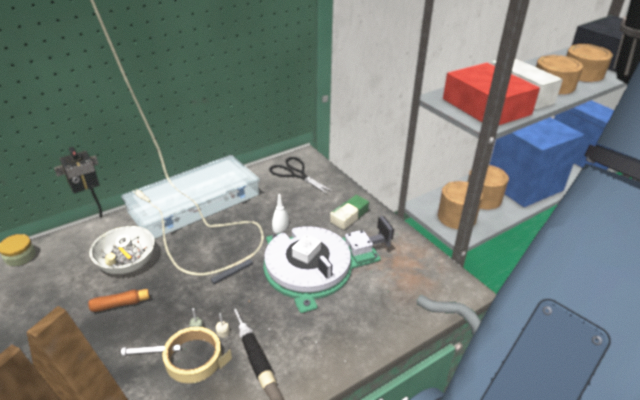

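Emit:
{"fn": "send_rows", "kwargs": {"series": [{"translation": [15,32,0],"turn": [0,0,0.06],"jaw": 0},{"translation": [28,65,0],"turn": [0,0,0.12],"jaw": 0},{"translation": [40,100,0],"turn": [0,0,0.18],"jaw": 0},{"translation": [50,135,0],"turn": [0,0,0.24],"jaw": 0},{"translation": [58,170,0],"turn": [0,0,0.3],"jaw": 0}]}}

```text
time: 2.33
tcp_pos: [610.6, -147.5, 556.6]
tool_rot: [-180.0, -0.0, 124.4]
wrist_force: [0.3, -0.0, -0.2]
gripper_width: 0.3
grip_force: 0.0
```

```bash
python3 q.py
```

```text
2.3333 [ 610.6 -147.5  556.6] [-180.    -0.   124.4] [ 21.4  26.3 -26.3  47.8  11.9 107.9  35.6] [ 0.3 -0.  -0.2] [  4.9 -70.2  -2.6 -29.8  -0.2   0.2   0. ]
```

Emit:
{"fn": "send_rows", "kwargs": {"series": [{"translation": [-2,38,0],"turn": [0,0,0.03],"jaw": 0},{"translation": [-5,76,0],"turn": [0,0,0.06],"jaw": 0},{"translation": [-8,114,0],"turn": [0,0,0.09],"jaw": 0},{"translation": [-12,152,0],"turn": [0,0,0.12],"jaw": 0},{"translation": [-20,190,0],"turn": [0,0,0.15],"jaw": 0}]}}

```text
time: 2.75
tcp_pos: [590.1, 42.5, 556.6]
tool_rot: [-179.9, -0.0, 132.9]
wrist_force: [1.2, 0.6, 0.4]
gripper_width: 0.2
grip_force: 0.0
```

```bash
python3 q.py
```

```text
2.75 [590.1  42.5 556.6] [-179.9   -0.   132.9] [  7.5  22.4 -30.4  54.8  11.6 105.4  25. ] [1.2 0.6 0.4] [  5.5 -64.1  -3.3 -31.    0.    0.5   1. ]
```

Emit:
{"fn": "send_rows", "kwargs": {"series": [{"translation": [-20,22,-24],"turn": [0,0,0],"jaw": 0},{"translation": [-40,44,-48],"turn": [0,0,0],"jaw": 0},{"translation": [-60,66,-72],"turn": [0,0,0],"jaw": 0},{"translation": [-80,88,-96],"turn": [0,0,0],"jaw": 0},{"translation": [-101,112,-120],"turn": [0,0,0],"jaw": 0}]}}

```text
time: 3.17
tcp_pos: [488.0, 153.2, 435.9]
tool_rot: [-180.0, 0.0, 132.8]
wrist_force: [0.6, 1.0, 0.2]
gripper_width: 0.1
grip_force: 0.0
```

Emit:
{"fn": "send_rows", "kwargs": {"series": [{"translation": [0,0,-40],"turn": [0,0,0],"jaw": 0},{"translation": [0,0,-80],"turn": [0,0,0],"jaw": 0},{"translation": [0,0,-120],"turn": [0,0,0],"jaw": 0},{"translation": [0,0,-160],"turn": [0,0,0],"jaw": 0},{"translation": [0,0,-200],"turn": [0,0,0],"jaw": 0}]}}

```text
time: 3.58
tcp_pos: [488.8, 152.6, 235.6]
tool_rot: [180.0, 0.0, 132.8]
wrist_force: [1.7, -0.8, -0.8]
gripper_width: 0.1
grip_force: 0.0
```

Emit:
{"fn": "send_rows", "kwargs": {"series": [{"translation": [0,0,-35],"turn": [0,0,0],"jaw": 0},{"translation": [0,0,-70],"turn": [0,0,0],"jaw": 0},{"translation": [0,0,-105],"turn": [0,0,0],"jaw": 0},{"translation": [0,0,-125],"turn": [0,0,0],"jaw": 0},{"translation": [0,0,-130],"turn": [0,0,0],"jaw": 0}]}}

```text
time: 4.0
tcp_pos: [487.2, 151.9, 103.8]
tool_rot: [-179.7, -0.1, 132.9]
wrist_force: [-0.4, -0.5, 0.9]
gripper_width: -0.4
grip_force: 0.0
```

```bash
python3 q.py; python3 - <<'E'
from h import *
p,d=vision.read_camera('top'); np.savez('top2.npz',p=p,d=d)
cv2.imwrite('pics/crop3.png',cv2.resize(p[165:325,265:465],None,fx=3.6,fy=3.6,interpolation=2))
E
```

```text
4.0 [487.2 151.9 103.8] [-1.797e+02 -1.000e-01  1.329e+02] [ -3.7  31.4 -27.6 115.5  22.6  38.7  -3. ] [-0.4 -0.5  0.9] [ -0.4 -61.   -5.5 -18.1   0.3  -0.8  -0.4]
```

View pics/crop3.png

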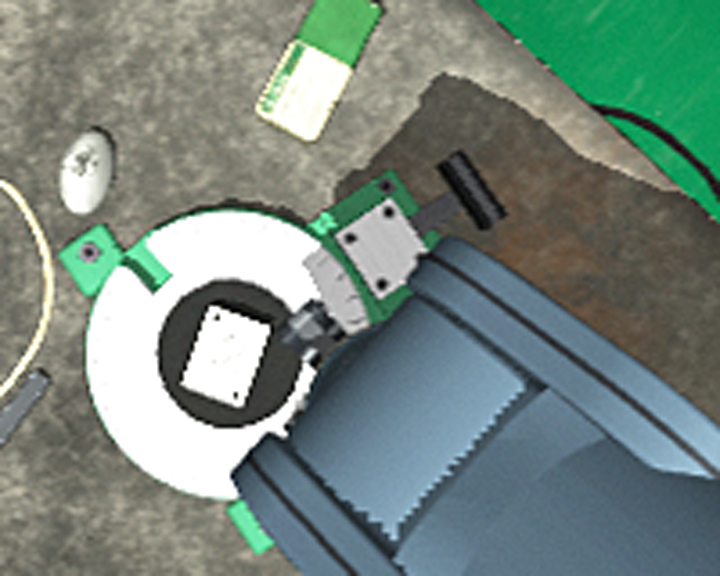

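Emit:
{"fn": "send_rows", "kwargs": {"series": [{"translation": [0,1,-15],"turn": [0,0,0],"jaw": 0},{"translation": [0,2,-30],"turn": [0,0,0],"jaw": 0},{"translation": [0,3,-40],"turn": [0,0,0],"jaw": 0},{"translation": [0,3,-46],"turn": [0,0,0],"jaw": 0},{"translation": [0,3,-48],"turn": [0,0,0],"jaw": 0}]}}

```text
time: 4.47
tcp_pos: [489.4, 156.2, 59.3]
tool_rot: [180.0, 0.0, 132.9]
wrist_force: [-0.1, -0.7, -0.1]
gripper_width: 0.3
grip_force: 0.0
```

```bash
python3 q.py; python3 - <<'E'
import numpy as np
C=np.array([509.6,227.3]); 
def P(a,s=18,r=66):
    r_=np.radians(a);return C+r*np.array([np.cos(r_),np.sin(r_)])+s*np.array([-np.sin(r_),np.cos(r_)])
p0=P(223)
for a in np.arange(223,119,-6.73): print(round(a,1),P(a).round(1),(P(a)-p0).round(1),np.radians(a-223).round(3))
E
```

```text
4.4667 [489.4 156.2  59.3] [180.    0.  132.9] [ -6.5  35.2 -24.5 117.4  26.3  32.6  -6.6] [-0.1 -0.7 -0.1] [ -0.1 -64.1  -5.  -15.3   0.1  -0.2  -0.1]
223.0 [473.6 169.1] [0. 0.] 0.0
216.3 [467.  173.7] [-6.6  4.6] -0.117
209.5 [461.1 179.1] [-12.6  10. ] -0.235
202.8 [455.7 185.1] [-17.9  16. ] -0.352
196.1 [451.2 191.7] [-22.4  22.6] -0.47
189.4 [447.4 198.8] [-26.2  29.7] -0.587
182.6 [444.5 206.3] [-29.1  37.2] -0.705
175.9 [442.5 214.1] [-31.1  45. ] -0.822
169.2 [441.4 222. ] [-32.2  52.9] -0.94
162.4 [441.2 230.1] [-32.4  60.9] -1.057
155.7 [442.  238.1] [-31.6  68.9] -1.175
149.0 [443.8 245.9] [-29.8  76.8] -1.292
142.2 [446.4 253.5] [-27.2  84.4] -1.41
135.5 [449.9 260.7] [-23.7  91.6] -1.527
128.8 [454.2 267.5] [-19.4  98.4] -1.644
122.1 [459.3 273.7] [-14.3 104.6] -1.762
```

Emit:
{"fn": "send_rows", "kwargs": {"series": [{"translation": [-8,6.5,0],"turn": [0,0,0],"jaw": 0},{"translation": [-15.6,12.9,0],"turn": [0,0,0],"jaw": 0},{"translation": [-22.2,17.5,0],"turn": [0,0,-0.117],"jaw": 0},{"translation": [-28.2,22.9,0],"turn": [0,0,-0.235],"jaw": 0},{"translation": [-33.5,28.9,0],"turn": [0,0,-0.352],"jaw": 0}]}}

```text
time: 4.88
tcp_pos: [455.4, 185.6, 60.1]
tool_rot: [179.9, 0.0, 112.4]
wrist_force: [2.9, -1.9, -1.8]
gripper_width: -0.1
grip_force: 1.5
```

Emit:
{"fn": "send_rows", "kwargs": {"series": [{"translation": [-4.5,6.6,0],"turn": [0,0,-0.117],"jaw": 0},{"translation": [-8.3,13.7,0],"turn": [0,0,-0.235],"jaw": 0},{"translation": [-11.2,21.2,0],"turn": [0,0,-0.352],"jaw": 0},{"translation": [-13.2,29,0],"turn": [0,0,-0.47],"jaw": 0},{"translation": [-14.3,36.9,0],"turn": [0,0,-0.587],"jaw": 0}]}}

```text
time: 5.3
tcp_pos: [440.8, 222.5, 60.2]
tool_rot: [180.0, -0.0, 78.8]
wrist_force: [1.1, -4.3, 0.2]
gripper_width: 0.3
grip_force: 1.5
```

```bash
python3 q.py; cat > lug.py <<'E'
from h import *
import sys
C=np.array([509.6,227.3])
p,d=vision.read_camera('top'); np.savez(sys.argv[1]+'.npz',p=p,d=d); W=cloud('top',d)
cv2.imwrite(f'pics/{sys.argv[1]}.png',cv2.resize(p[165:325,265:465],None,fx=3.6,fy=3.6,interpolation=2))
E
python3 lug.py c4
```

```text
5.3 [440.8 222.5  60.2] [180.   -0.   78.8] [-26.7  32.7  -8.1 120.7   9.6  27.1 -53.3] [ 1.1 -4.3  0.2] [  1.8 -62.2  -3.6 -14.2   0.5  -0.4   2.3]
```

View pics/c4.png

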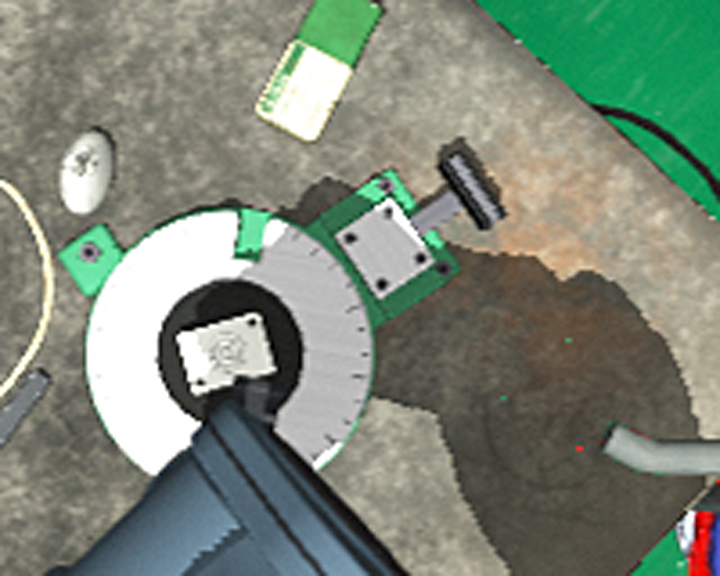

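Emit:
{"fn": "send_rows", "kwargs": {"series": [{"translation": [-0.2,8.1,0],"turn": [0,0,-0.117],"jaw": 0},{"translation": [0.6,16.1,0],"turn": [0,0,-0.235],"jaw": 0},{"translation": [2.4,23.9,0],"turn": [0,0,-0.352],"jaw": 0},{"translation": [5,31.5,0],"turn": [0,0,-0.47],"jaw": 0},{"translation": [8.5,38.7,0],"turn": [0,0,-0.587],"jaw": 0}]}}

```text
time: 5.77
tcp_pos: [448.7, 261.0, 59.8]
tool_rot: [-180.0, 0.0, 45.3]
wrist_force: [-1.0, -3.4, 0.4]
gripper_width: 0.2
grip_force: 1.3
```

Emit:
{"fn": "send_rows", "kwargs": {"series": [{"translation": [2.1,3.4,0],"turn": [0,0,-0.059],"jaw": 0},{"translation": [4.3,6.8,0],"turn": [0,0,-0.117],"jaw": 0},{"translation": [6.5,9.7,0],"turn": [0,0,-0.165],"jaw": 0},{"translation": [6.5,9.7,0],"turn": [0,0,-0.165],"jaw": 0},{"translation": [6.5,9.7,0],"turn": [0,0,-0.165],"jaw": 0}]}}

```text
time: 6.18
tcp_pos: [455.9, 271.1, 59.6]
tool_rot: [-180.0, -0.0, 36.3]
wrist_force: [0.4, 0.5, 0.1]
gripper_width: -0.1
grip_force: 0.0
```

```bash
cat > slot.py <<'E'
from h import *
import sys
C=np.array([509.6,227.3])
p,d=vision.read_camera('top'); np.savez(sys.argv[1]+'.npz',p=p,d=d)
v,u=np.mgrid[0:400,0:640]
P=plane('top',np.c_[u.ravel(),v.ravel()],34)[:,:2].reshape(400,640,2)-C
hsv=cv2.cvtColor(p,cv2.COLOR_BGR2HSV); r=np.hypot(P[...,0],P[...,1]); a=np.degrees(np.arctan2(P[...,1],P[...,0]))
g=(hsv[...,1]>90)&(hsv[...,0]>50)&(hsv[...,0]<95)
for lo,hi in((56,62),(62,68),(68,74)):
    m=g&(r>lo)&(r<hi)&(a<60)&(a>-130); print(lo,m.sum(),np.median(a[m]) if m.any() else None, np.percentile(a[m],[5,95]).round(1) if m.any() else None)
W=cloud('top',d); D=W[...,:2]-C; rr=np.hypot(D[...,0],D[...,1]); H=W[...,2]
m=(rr>115)&(rr<190)&(H>52)&(H<75)&(D[...,1]<-60); n,l,st,cc=cv2.connectedComponentsWithStats(m.astype(np.uint8)); i=1+np.argmax(st[1:,4])
rc=cv2.minAreaRect(W[l==i][:,:2].astype(np.float32)); q=np.array(rc[0])-C; print('tab',rc,np.hypot(*q),np.degrees(np.arctan2(q[1],q[0])))
# bar (dark, between guide and tab) at height 31.5 and guide plate (bright) at 39
Pb=plane('top',np.c_[u.ravel(),v.ravel()],39)[:,:2].reshape(400,640,2)-C
m=(p.min(2)>110)&(hsv[...,1]<60)&(abs(H-39)<5)&(np.hypot(Pb[...,0],Pb[...,1])>86)&(Pb[...,1]<-50)&(Pb[...,0]>0)&(np.hypot(Pb[...,0],Pb[...,1])<130)
rc=cv2.minAreaRect(Pb[m].astype(np.float32)); q=rc[0]; print('guide',m.sum(),rc,np.degrees(np.arctan2(q[1],q[0])))
E
python3 q.py; python3 slot.py c5
```

```text
6.1833 [455.9 271.1  59.6] [-180.    -0.    36.3] [-38.6  34.8   4.2 115.7  -5.   29.6 -84.5] [0.4 0.5 0.1] [ -0.4 -65.5   3.2 -15.7  -0.1   0.1  -0.3]
56 22 -54.64326789209092 [-60.5 -48.4]
62 23 -54.838717712868345 [-60.7 -48.5]
68 20 -54.4931227293226 [-59.7 -49.4]
tab ((596.504150390625, 91.48966979980469), (43.709957122802734, 14.652100563049316), 32.17388153076172) 161.23516100467182 -57.385085169270354
guide 393 ((57.33012008666992, -89.9767837524414), (43.1329460144043, 41.3825569152832), 32.08304214477539) -57.49611068630538
```

Emit:
{"fn": "send_rows", "kwargs": {"series": [{"translation": [0.7,0.8,0],"turn": [0,0,-0.016],"jaw": 0},{"translation": [1.4,1.7,0],"turn": [0,0,-0.032],"jaw": 0},{"translation": [2.1,2.6,0],"turn": [0,0,-0.049],"jaw": 0},{"translation": [2.1,2.6,0],"turn": [0,0,-0.049],"jaw": 0},{"translation": [2.1,2.6,0],"turn": [0,0,-0.049],"jaw": 0}]}}

```text
time: 6.65
tcp_pos: [458.4, 273.1, 59.3]
tool_rot: [-180.0, 0.0, 33.2]
wrist_force: [-1.6, 0.3, 2.1]
gripper_width: -0.2
grip_force: 0.9
```

```bash
python3 q.py; python3 slot.py c6
```

```text
6.65 [458.4 273.1  59.3] [-180.     0.    33.2] [-39.2  35.1   5.1 115.2  -5.9  29.9 -86.6] [-1.6  0.3  2.1] [  0.3 -65.8   3.8 -16.7   0.1  -0.6  -0.1]
56 24 -57.04869891721699 [-63.7 -50.1]
62 22 -57.62408747536076 [-63.1 -52. ]
68 21 -57.011330241060506 [-62.5 -51.8]
tab ((596.3865966796875, 91.52152252197266), (43.66644287109375, 14.62849235534668), 33.14641571044922) 161.14499157433943 -57.41418678966284
guide 390 ((57.51850509643555, -90.2969970703125), (43.13263702392578, 42.907936096191406), 32.12529373168945) -57.5031714253101
```

Emit:
{"fn": "send_rows", "kwargs": {"series": [{"translation": [-6,-4,0],"turn": [0,0,0],"jaw": 0},{"translation": [-13,-8,0],"turn": [0,0,0],"jaw": 0},{"translation": [-13,-8,35],"turn": [0,0,0],"jaw": 0},{"translation": [-13,-8,75],"turn": [0,0,0],"jaw": 0},{"translation": [-13,-8,110],"turn": [0,0,0],"jaw": 0}]}}

```text
time: 7.12
tcp_pos: [444.7, 264.2, 170.7]
tool_rot: [180.0, 0.1, 33.2]
wrist_force: [0.8, 0.6, 0.5]
gripper_width: -0.1
grip_force: 0.0
```

Emit:
{"fn": "send_rows", "kwargs": {"series": [{"translation": [10,-12,10],"turn": [0,0,0.11],"jaw": 0},{"translation": [25,-30,20],"turn": [0,0,0.22],"jaw": 0},{"translation": [42,-50,20],"turn": [0,0,0.33],"jaw": 0},{"translation": [59,-70,20],"turn": [0,0,0.44],"jaw": 0},{"translation": [75,-90,20],"turn": [0,0,0.55],"jaw": 0}]}}

```text
time: 7.53
tcp_pos: [520.8, 173.8, 189.6]
tool_rot: [180.0, -0.0, 65.1]
wrist_force: [0.5, -1.4, -0.0]
gripper_width: 0.1
grip_force: 0.0
```

```bash
python3 q.py; python3 slot.py c7
```

```text
7.5333 [520.8 173.8 189.6] [180.   -0.   65.1] [-22.9  25.4  -0.7 105.7   0.4  48.8 -48.7] [ 0.5 -1.4 -0. ] [ -5.8 -64.3   2.7 -22.7  -0.4  -0.2  -3.5]
56 0 None None
62 0 None None
68 0 None NoneTraceback (most recent call last):
  File "slot.py", line 12, in <module>
    m=(rr>115)&(rr<190)&(H>52)&(H<75)&(D[...,1]<-60); n,l,st,cc=cv2.connectedComponentsWithStats(m.astype(np.uint8)); i=1+np.argmax(st[1:,4])
                                                                                                                          ~~~~~~~~~^^^^^^^^^^
    return _wrapfunc(a, 'argmax', axis=axis, out=out, **kwds)
    return bound(*args, **kwds)
ValueError: attempt to get argmax of an empty sequence
```

Emit:
{"fn": "send_rows", "kwargs": {"series": [{"translation": [19,-23,0],"turn": [0,0,0.12],"jaw": 0},{"translation": [39,-46,0],"turn": [0,0,0.24],"jaw": 0},{"translation": [58,-70,0],"turn": [0,0,0.36],"jaw": 0},{"translation": [78,-93,0],"turn": [0,0,0.48],"jaw": 0},{"translation": [96.5,-116.5,0],"turn": [0,0,0.6],"jaw": 0}]}}

```text
time: 8.0
tcp_pos: [617.3, 57.2, 189.1]
tool_rot: [180.0, 0.0, 99.4]
wrist_force: [-0.7, 0.3, 0.1]
gripper_width: 0.2
grip_force: 0.0
```

Emit:
{"fn": "send_rows", "kwargs": {"series": [{"translation": [0,0,-15],"turn": [0,0,0.1],"jaw": 0},{"translation": [0,0,-30],"turn": [0,0,0.2],"jaw": 0},{"translation": [0,0,-45],"turn": [0,0,0.3],"jaw": 0},{"translation": [0,0,-60],"turn": [0,0,0.407],"jaw": 0},{"translation": [0,0,-75],"turn": [0,0,0.407],"jaw": 0}]}}

```text
time: 8.42
tcp_pos: [616.3, 58.2, 113.4]
tool_rot: [-180.0, -0.0, 122.8]
wrist_force: [0.4, -0.2, -0.4]
gripper_width: -0.2
grip_force: 0.0
```

```bash
python3 q.py; python3 slot.py c8
```

```text
8.4167 [616.3  58.2 113.4] [-180.    -0.   122.8] [ -0.5  36.2 -14.9  99.4  12.2  45.9  11.7] [ 0.4 -0.2 -0.4] [  0.9 -76.   -3.6 -22.7   0.2   0.9   2.1]
56 17 -57.304566448394574 [-64.  -51.3]
62 16 -57.86803114158087 [-62.5 -52.2]
68 14 -56.752134653319985 [-62.1 -52.3]
tab ((596.4381103515625, 91.62857818603516), (43.54597091674805, 14.302200317382812), 32.70903015136719) 161.08256301180745 -57.378240262484965
guide 396 ((57.076236724853516, -89.59265899658203), (43.13263702392578, 41.24456024169922), 32.12529373168945) -57.50026470649403
```

Emit:
{"fn": "send_rows", "kwargs": {"series": [{"translation": [0,0,-20],"turn": [0,0,0],"jaw": 0},{"translation": [0,0,-40],"turn": [0,0,0],"jaw": 0},{"translation": [0,0,-58],"turn": [0,0,0],"jaw": 0},{"translation": [-5,7.6,-58],"turn": [0,0,0],"jaw": 0},{"translation": [-9.7,15.2,-58],"turn": [0,0,0],"jaw": 0}]}}

```text
time: 8.88
tcp_pos: [606.1, 73.9, 56.0]
tool_rot: [-179.9, -0.0, 122.3]
wrist_force: [0.4, 1.0, 0.1]
gripper_width: 0.0
grip_force: 0.0
```

Emit:
{"fn": "send_rows", "kwargs": {"series": [{"translation": [-1.6,2.5,0],"turn": [0,0,0],"jaw": 0},{"translation": [-3.2,5,0],"turn": [0,0,0],"jaw": 0},{"translation": [-4.8,7.6,0],"turn": [0,0,0],"jaw": 0},{"translation": [-6.4,10.1,0],"turn": [0,0,0],"jaw": 0},{"translation": [-8,12.6,0],"turn": [0,0,0],"jaw": 0}]}}

```text
time: 9.3
tcp_pos: [600.0, 86.2, 57.3]
tool_rot: [179.9, 0.1, 122.4]
wrist_force: [1.1, -2.0, 2.9]
gripper_width: -0.1
grip_force: 1.6
```

```bash
python3 q.py; python3 slot.py c9
```

```text
9.3 [600.   86.2  57.3] [1.799e+02 1.000e-01 1.224e+02] [ -4.4  39.5 -13.2 104.   13.7  38.    7. ] [ 1.1 -2.   2.9] [ -1.6 -73.   -4.3 -18.1  -0.7   0.    0.1]
56 17 -57.304566448394574 [-64.  -51.3]
62 16 -58.11964643635682 [-62.5 -52.2]
68 12 -57.66398183623953 [-62.1 -52.7]
tab ((587.6187744140625, 105.86044311523438), (43.684505462646484, 9.639132499694824), 26.31939697265625) 144.3415918487828 -57.28130594598363
guide 396 ((56.191402435302734, -88.18348693847656), (43.13263702392578, 37.91670227050781), 32.12529373168945) -57.49430402986597
```

Emit:
{"fn": "send_rows", "kwargs": {"series": [{"translation": [-2,3,0],"turn": [0,0,0],"jaw": 0},{"translation": [-4,6.2,0],"turn": [0,0,0],"jaw": 0},{"translation": [-6,9.3,0],"turn": [0,0,0],"jaw": 0},{"translation": [-7.7,12,0],"turn": [0,0,0],"jaw": 0},{"translation": [-9,14.2,0],"turn": [0,0,0],"jaw": 0}]}}

```text
time: 9.77
tcp_pos: [590.2, 101.2, 56.3]
tool_rot: [180.0, -0.0, 122.5]
wrist_force: [2.3, -2.9, 2.7]
gripper_width: 0.1
grip_force: 1.6
```

Emit:
{"fn": "send_rows", "kwargs": {"series": [{"translation": [-0.3,0.5,0],"turn": [0,0,0],"jaw": 0},{"translation": [-0.6,1,0],"turn": [0,0,0],"jaw": 0},{"translation": [-0.9,1.4,0],"turn": [0,0,0],"jaw": 0},{"translation": [-1.1,1.7,0],"turn": [0,0,0],"jaw": 0},{"translation": [-1.1,1.7,0],"turn": [0,0,0],"jaw": 0}]}}

```text
time: 10.18
tcp_pos: [589.6, 102.0, 56.3]
tool_rot: [180.0, 0.0, 122.4]
wrist_force: [3.4, -2.1, 1.4]
gripper_width: 0.0
grip_force: 2.1
```

Still just friction (~4 N); push on until the stop shows in the force.

Emit:
{"fn": "send_rows", "kwargs": {"series": [{"translation": [-0.3,0.4,0],"turn": [0,0,0],"jaw": 0},{"translation": [-0.5,0.8,0],"turn": [0,0,0],"jaw": 0},{"translation": [-0.8,1.2,0],"turn": [0,0,0],"jaw": 0},{"translation": [-1.1,1.7,0],"turn": [0,0,0],"jaw": 0},{"translation": [-1.1,1.7,0],"turn": [0,0,0],"jaw": 0}]}}

```text
time: 10.6
tcp_pos: [589.5, 102.1, 56.4]
tool_rot: [179.9, 0.1, 122.3]
wrist_force: [7.5, -7.5, -1.7]
gripper_width: -0.0
grip_force: 5.0
```

```bash
python3 q.py
```

```text
10.6 [589.5 102.1  56.4] [1.799e+02 1.000e-01 1.223e+02] [ -6.3  39.  -12.8 105.3  13.6  37.1   5.1] [ 7.5 -7.5 -1.7] [ -5.  -72.9  -7.2 -14.9  -2.    1.2   0. ]
```

Emit:
{"fn": "send_rows", "kwargs": {"series": [{"translation": [-0.4,0.6,0],"turn": [0,0,0],"jaw": 0},{"translation": [-0.8,1.2,0],"turn": [0,0,0],"jaw": 0},{"translation": [-1.1,1.7,0],"turn": [0,0,0],"jaw": 0},{"translation": [-1.1,1.7,0],"turn": [0,0,0],"jaw": 0},{"translation": [-1.1,1.7,0],"turn": [0,0,0],"jaw": 0}]}}

```text
time: 11.02
tcp_pos: [589.4, 102.1, 56.4]
tool_rot: [179.9, 0.3, 122.2]
wrist_force: [11.0, -11.2, -2.2]
gripper_width: -0.1
grip_force: 7.7
```

Emit:
{"fn": "send_rows", "kwargs": {"series": [{"translation": [2,-3.2,0],"turn": [0,0,0],"jaw": 0},{"translation": [6,-9.5,0],"turn": [0,0,0],"jaw": 0},{"translation": [12,-19,0],"turn": [0,0,0],"jaw": 0},{"translation": [17,-27,0],"turn": [0,0,0],"jaw": 0},{"translation": [17,-27,35],"turn": [0,0,0],"jaw": 0}]}}

```text
time: 11.43
tcp_pos: [601.5, 75.0, 85.8]
tool_rot: [-179.4, -0.2, 122.3]
wrist_force: [0.2, -0.7, 0.5]
gripper_width: 0.0
grip_force: 0.0
```

Emit:
{"fn": "send_rows", "kwargs": {"series": [{"translation": [0,0,35],"turn": [0,0,0],"jaw": 0},{"translation": [0,0,70],"turn": [0,0,0],"jaw": 0},{"translation": [0,0,105],"turn": [0,0,0],"jaw": 0},{"translation": [0,0,105],"turn": [0,0,0],"jaw": 0},{"translation": [0,0,105],"turn": [0,0,0],"jaw": 0}]}}

```text
time: 11.85
tcp_pos: [605.2, 78.2, 198.4]
tool_rot: [179.8, 0.1, 122.4]
wrist_force: [0.2, 0.2, -0.9]
gripper_width: 0.1
grip_force: 0.0
```

```bash
python3 q.py; python3 slot.py c10; python3 - <<'E'
from h import *
p=np.load('c10.npz')['p']; s,_=vision.read_camera('scene')
a=cv2.resize(p[185:325,265:425],None,fx=2.5,fy=2.5); b=cv2.resize(s[180:320,240:400],None,fx=2.5,fy=2.5)
cv2.imwrite('pics/fin.png',np.hstack([a,b]))
E
```

```text
11.85 [605.2  78.2 198.4] [1.798e+02 1.000e-01 1.224e+02] [ -1.5  30.1 -16.   95.8   9.7  55.2  11.4] [ 0.2  0.2 -0.9] [ -0.1 -73.   -3.1 -27.5  -0.1   0.3   0.1]
56 12 -60.626421421262194 [-64.2 -52. ]
62 3 -52.270460441148195 [-62.7 -52.1]
68 1 -51.80252486585278 [-51.8 -51.8]
tab ((579.4730224609375, 118.26866149902344), (42.88208770751953, 14.243006706237793), 32.65453338623047) 129.49931290605835 -57.34611272738277
guide 393 ((56.17125701904297, -88.15140533447266), (43.13263702392578, 37.840911865234375), 32.12529373168945) -57.4941665952004
```

View pics/fin.png

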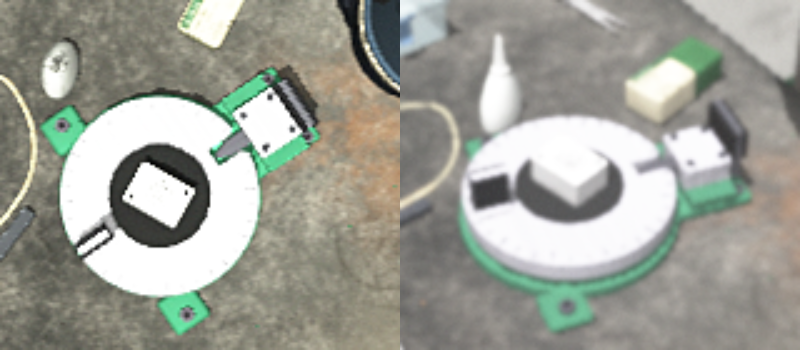

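The last picture shows the dark bar nose inside the slot (left view, about 232,147) and the tab against the guide (295,105). The tab centre moved from 161.1 to 129.5 mm from the axis. The insert is still on its pad and the bystanders are in place.

```bash
python3 -c "from workcell import robot; print(robot.sign_off())"
```

```text
the job is handed in; nothing more can be done
None
```

The turntable is locked and the job is handed in: I turned the disc by its lug until the slot faced the bar, then pushed the bar home to its stop, with the insert still on its pad and the loose things where they were.

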